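# Press a carved panel against the fence with a packing block

## Robot

A 6-joint arm with a two-finger parallel gripper is mounted at the origin on the work surface. World frame = base frame: x ahead of the robot, y to its left, z up, the work surface at z = 0. Lengths are in m, angles in rad, forces in N, time in s.
With the tool pointing down it reaches from about 0.325 to 0.85 m from the base axis. Payload 15.5 kg.
Tool frame: the origin (TCP) lies on the centre line of the jaws, within the pads' length; the fingertips stand 11 mm ahead of it and the grasp point (between the pads) lies 8 mm behind it; z points along the fingers, y is the direction in which the jaws open and shut (so a half turn about z gives the same grasp; the last joint's range is limited). The gripper opens to 91 mm and grips with 3 to 60 N. Pads are 32 mm wide; open, the fingers measure 118 mm over their backs; the gripper's body (76 mm by 178 mm) begins 60 mm behind the grasp point.
Start: joints at [1.188, 0.494, 1.345, -0, 1.302, -0.096], TCP at [0.177, 0.599, 0.225] pointing down, gripper open.
Joint ranges: [-2.91, 2.91], [-0.82, 2.16], [0.22, 2.67], [-1.22, 4.37], [0.12, 2.79], [-3.08, 3.08]. Speed limits (rad/s): [1.89, 1.89, 2.57, 3.01, 3.01, 3.01].

## Interface

Orientations are given as a unit quaternion [w, x, y, z].
In Python, from rig import env, cams gives the robot as it stands. The module is installed in compiled form; this text tells all that it offers.
- The arm moves only by the shell command python3 -m pendant 'ROWS' [FORCE]. ROWS is JSON, a list of rows, each a list of 5 numbers: the shift along the world's x, y, z in mm, then the turn about the world's z in units of 6 degrees (1.0 is 6 degrees), then the opening, from 0 (shut) to 1 (fully open). A call has 1 to 12 rows; each row shifts and turns the commanded pose from where the row before left it; what a row does not reach is not made up. A row lasts 1/10 s, in which the tool goes at most 50 mm and 8.59 degrees, less where a joint would pass 70% of its speed; a pose out of reach is approached as far as the arm can. A call is refused whole if a number of a shift passes 50 or a number of a turn 1, either way. A call with a gripper value outside its range is refused whole. The fingers move at their own pace and stop on an object; FORCE is the grip in N (left out, the last holds). Time passes only in rows, so rows that do not move let the fingers close. It gives the time, the measured TCP pose, the force and the opening at its end, in the units of the state.
- env.sense(): the state, without advancing time (a new reading comes with each control period).
- cams.snapshot(name): name is "side" or "top" or "wrist"; returns a dict with "img" (400x640x3 uint8, red, green, blue), "intrinsics" (3x3 intrinsics, pixels), "R" (3x3) and "t" (3): a world point X has camera coordinates R X + t; the wrist camera has in their place "T_tool_cam" (4x4, takes a point from camera to tool coordinates, whose origin is the TCP and whose axes are the flange's). Camera axes: x right, y down, z forward; pixel columns grow to the right and rows downward; lengths in m; the calibration is good to about 2 mm. A picture is of the moment at which its call begins: read the wrist's pose just before it. There is no depth.
- env.sign_off(): hands the job in, once; it reports no verdict.
The state is a dict: "clock": time; "joint_pos": joint angles; "qd": joint speeds; "joint_efforts": joint torques, N m; "position": TCP position; "tcp_rot": TCP orientation; "wrist_force": force on the tool from outside, world axes, zero at the start; "wrist_torque": the same for the moment, N m; "gripper_width": opening from 0.0 (shut) to 1.0 (fully open).
Only numpy, scipy, OpenCV 4.12 (cv2) and the standard library are available. Lean on these libraries where they do the work, as an engineer would, in place of code of your own. Each camera call takes 0.05 s, during which the arm holds its last target.

## Task

Pull the small cabinet's drawer open by its handle and take out the wooden packing block. Stand the block upright in the gap between the carved panel and the tray's near rails, foot down close to the tray floor, at the end where the gap is wide enough for it. Then, with the block still in the gripper, push the panel along with it until the panel's whole far edge is flush against the fence, and finish while holding it pressed there, firmly; leave the cup, the gouge and the mallet alone.

Things in the scene. Friction and masses are not known exactly. Their poses are not given: they have to be found in the camera images.
- drawer (a joint): the cabinet's only drawer: 0 shut, grows to 0.16 (m) fully open; it slides along the cabinet's -x and runs with about 1.5 N of friction
- drawer_handle (a point): middle of the drawer's horizontal bar handle: a round bar along the cabinet's y, 90 mm long and about 10 mm thick, 35 mm in front of the drawer front, 72 mm above the bench and 33 mm below the cabinet's top; open space above it and between bar and front. Moves with the drawer; its axes are the cabinet's
- cabinet: low wooden cabinet fixed on the bench, 240 (x) x 190 (y) x 105 mm high, its front faces its own -x; origin at the centre of its underside on the bench. Position and yaw vary. The drawer inside has its floor 16 mm above the bench, is 154 mm wide inside (y), has side walls 30 mm above the drawer floor and a 12 mm thick front whose upper edge is 96 mm above the bench
- block_center (a point): centre (half-way up) of the loose wooden packing block, about 0.1 kg, 70 mm high, standing upright in the drawer, turned by up to 0.3 rad from the cabinet's axes, 60 to 70 mm behind the outer face of the drawer front. All of it is 24 mm thick (its x); its foot is 60 mm long (its y) for the lower 30 mm, its upper 40 mm is a neck 40 mm long (y) to grip. z points up; a half turn about z gives the same shape
- tray: wooden holding tray fixed on the bench; position and yaw vary. Origin on the bench under its middle; x points from the near rails to the fence, y along the fence, z up. Its floor is 6 mm above the bench; all its rails and its fence rise 18 mm above the floor (24 mm above the bench). Inside it is 182 mm long (y). The fence's face is at x = +85 mm
- fence: the fence: straight wooden bar, 20 mm thick and 182 mm long, along the far (+x) side of the tray floor; origin at the centre of its underside, axes as the tray's
- rail_thin: the thinner of the two near rails, 16 (x) x 90 (y) x 18 mm high; the gap beside it is the wide one (44 mm once the panel is flush, 30 to 38 mm at the start). Origin at the middle of its outer (-x) lower edge, on the tray floor at tray x = -85 mm and tray y = +45.5 or -45.5 mm; which end varies. Axes as the tray's
- rail_thick: the thicker near rail, 42 (x) x 90 (y) x 18 mm high; the gap beside it is too narrow for the block (18 mm at most). Origin at the middle of its outer (-x) lower edge, at the other end of the same side. Axes as the tray's
- panel_center (a point): centre of the loose dark wooden panel with a carved flower, 110 (x) x 150 (y) x 16 mm thick, about 0.25 kg, lying flat on the tray floor, its top 22 mm above the bench; axes nearly along the tray's. At the start it stands 6 to 12 mm short of the fence and up to 0.03 rad askew. It is waxed and slides easily (friction about 0.3); pushed off-centre it may turn a little until both far corners meet the fence
- panel_far_left (a point): middle of the height of the panel's far edge, at its +y corner
- panel_far_right (a point): middle of the height of the panel's far edge, at its -y corner
- cup: bystander: lidded paper cup, 86 mm across, 113 mm high, origin at the centre of its underside
- gouge: bystander: wood-handled gouge lying on the bench, 195 mm long, 20 mm thick; origin on the bench 10 mm from the middle of its length
- mallet: bystander: round carver's mallet standing on its head, 84 mm across, 215 mm high; origin at the centre of its underside
Things that resemble listed ones, but are neither listed nor needed, are in the scene too. There is more than one size of the part that bears panel_center; the job needs the middle-sized.

How it is judged:
By the outcome, as a careful person would: the job done as asked, in the order asked, and still so for the second after the job is handed in, while the arm keeps its last pose, push and grip.
It also fails if it takes over 58 s, if anything falls off the work surface, if the arm or the gripper's body presses on something with over 40 N, if the wrist force passes 120 N, or if a joint passes its speed limit or range.

## Working session

There is one attempt and no reset: what is moved stays moved. The work goes in short steps, Python scripts to look and compute and a shell command to move; the robot and the scene stay as the last step left them, time stands still between calls to the robot, and variables do not carry over. Pictures are saved under pics/ and viewed, and the job is handed in when it is done.

```bash
mkdir -p pics
cat > h.py <<'E'
import numpy as np, cv2
from rig import env, cams
from scipy.spatial.transform import Rotation as Ro
def snap(n,f):
    s=env.sense(); d=cams.snapshot(n)
    if 'R' not in d or d.get('R') is None:
        T=np.array(d['T_tool_cam']); q=s['tcp_rot']; Rw=Ro.from_quat([q[1],q[2],q[3],q[0]]).as_matrix()
        Rc=Rw@T[:3,:3]; c=Rw@T[:3,3]+np.array(s['position'])
        R=Rc.T; t=-R@c
    else: R=np.array(d['R']); t=np.array(d['t'])
    cv2.imwrite(f'pics/{f}.png',d['img'][:,:,::-1]); np.savez(f'pics/{f}.npz',K=d['intrinsics'],R=R,t=t,img=d['img'])
def load(f):
    return np.load(f'pics/{f}.npz')
def onz(d,u,v,z):
    r=d['R'].T@np.linalg.inv(d['K'])@np.array([u,v,1.]); c=-d['R'].T@d['t']
    return c+r*(z-c[2])/r[2]
def proj(d,X):
    p=d['K']@(d['R']@np.array(X)+d['t']); return p[:2]/p[2]
E
python3 - <<'E'
from h import *
for n in ['side','top','wrist']: snap(n,n+'0')
print(env.sense())
for n in ['side','top','wrist']:
    d=load(n+'0'); print(n,-d['R'].T@d['t'],d['R'][2])
E
```

```text
{'clock': 0.15, 'joint_pos': array([ 1.18850402e+00,  4.94058387e-01,  1.34593693e+00, -2.38660343e-06,
        1.30248986e+00, -9.54911277e-02]), 'qd': array([-0.00125204, -0.00253446, -0.00084767, -0.00077644,  0.00058994,
       -0.00053447]), 'joint_efforts': array([ 8.24085528e-04, -8.79195142e+01, -3.82052314e+01,  7.05587072e-02,
        5.04195853e-02, -8.03969124e-05]), 'position': array([0.17670121, 0.59923801, 0.22448166]), 'tcp_rot': array([-1.04478657e-04,  1.42909290e-01,  9.89735690e-01, -4.33857781e-04]), 'wrist_force': array([-0.62279823, -0.77431279, -0.35397464]), 'wrist_torque': array([0.03919059, 0.04321966, 0.0093025 ]), 'gripper_width': 0.9987308821556236}
side [ 0.06120449 -0.67738243  1.00293795] [ 0.40198081  0.46679792 -0.78772529]
top [ 0.37177669 -0.10982369  0.96163496] [ 0.19998065 -0.0031606  -0.97979475]
wrist [0.09923735 0.62276676 0.38454748] [ 0.26976088 -0.08116136 -0.95950086]
```

View pics/side0.png

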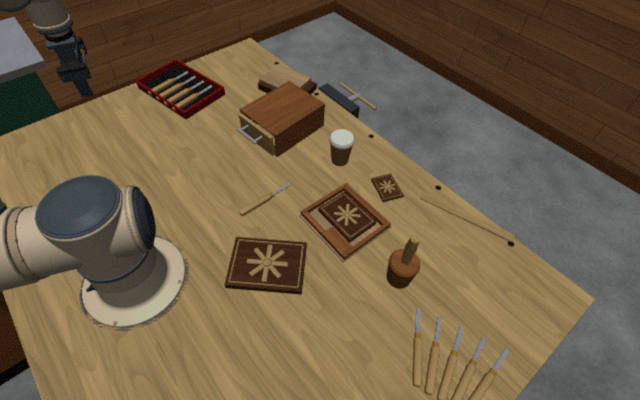

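View pics/top0.png

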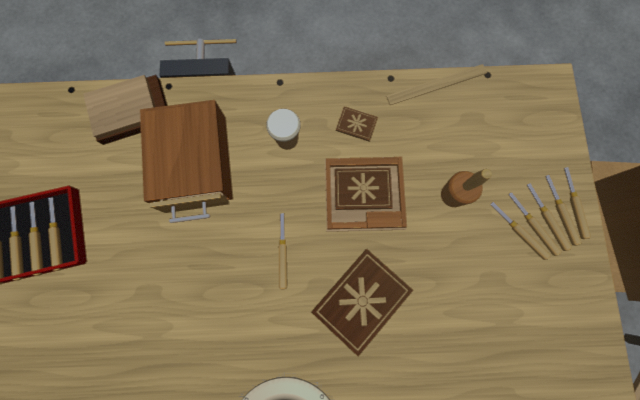

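View pics/wrist0.png

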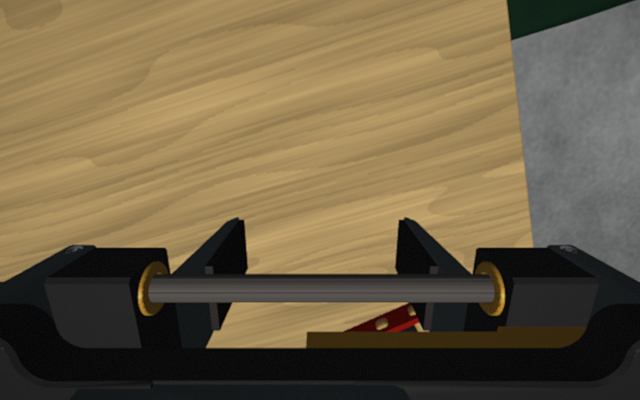

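The three look-alike panels in the top view are small (357,124), medium in the tray (363,188) and large (362,302). The one in the tray is the middle-sized one. I'll enlarge it and measure.

Run:
```python
from h import *
d=load('top0'); im=d['img'][:,:,::-1]
a=cv2.resize(im[145:240,315:415],None,fx=6,fy=6,interpolation=cv2.INTER_CUBIC)
b=cv2.resize(im[95:230,130:240],None,fx=5,fy=5,interpolation=cv2.INTER_CUBIC)
cv2.imwrite('pics/ca.png',a);cv2.imwrite('pics/cb.png',b)
```

```text
(no output)
```

View pics/ca.png

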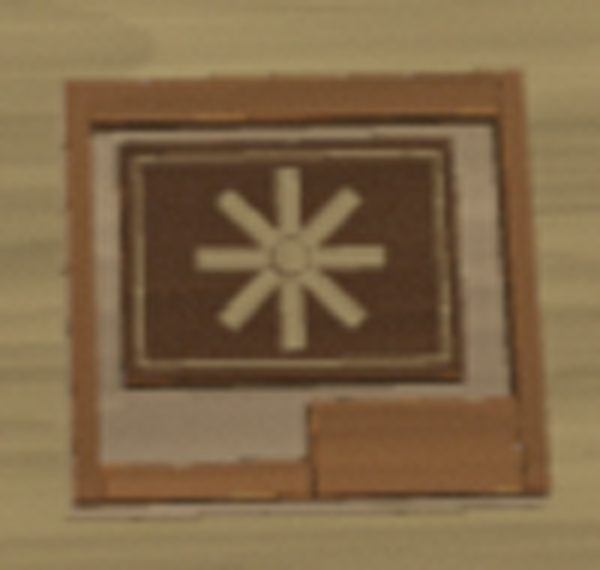

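View pics/cb.png

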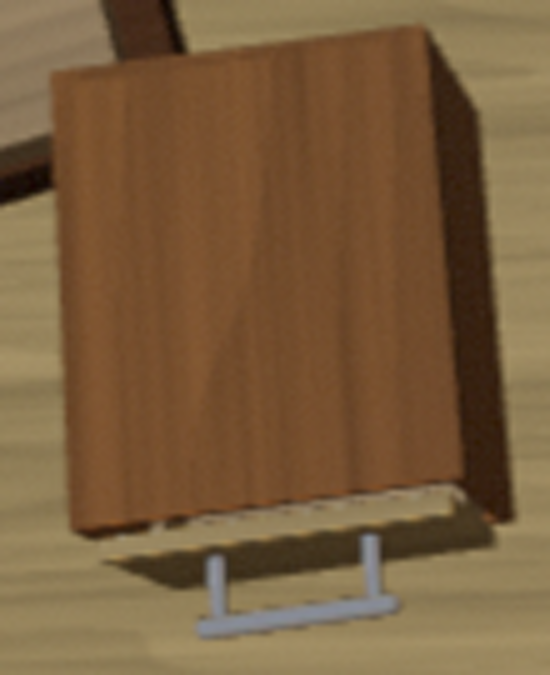

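```bash
cat > m.py <<'E'
from h import *
d=load('top0')
def P(x,y,s,o,z): return onz(d,(x+.5)/s-.5+o[0],(y+.5)/s-.5+o[1],z)
C=[P(*p,5,(130,95),.105) for p in [(52,73),(425,27),(465,485),(72,530)]]
H=[P(*p,5,(130,95),.072) for p in [(197,629),(400,603)]]
T=[P(*p,6,(315,145),.024) for p in [(67,82),(522,72),(550,493),(73,497)]]
N=[P(*p,6,(315,145),.022) for p in [(120,143),(450,138),(464,370),(125,377)]]
F=[P(*p,6,(315,145),.024) for p in [(92,122),(497,122)]]
J=[P(*p,6,(315,145),.024) for p in [(102,462),(310,462),(308,402),(515,398)]]
for n,L in zip('CHTNFJ',[C,H,T,N,F,J]):
    L=np.array(L)[:,:2]; print(n,L.round(4).tolist(),'mean',L.mean(0).round(4))
    for i in range(len(L)):
        v=L[(i+1)%len(L)]-L[i]; print('  len %.4f ang %.2f'%(np.hypot(*v),np.degrees(np.arctan2(v[1],v[0]))))
E
python3 m.py
```

```text
C [[0.8029, 0.3419], [0.8207, 0.1535], [0.5805, 0.1289], [0.5656, 0.3173]] mean [0.6924 0.2354]
  len 0.1892 ang -84.62
  len 0.2414 ang -174.15
  len 0.1890 ang 94.54
  len 0.2386 ang 5.90
H [[0.5206, 0.269], [0.5298, 0.1691]] mean [0.5252 0.2191]
  len 0.1003 ang -84.74
  len 0.1003 ang 95.26
T [[0.6817, -0.1242], [0.6785, -0.3279], [0.4887, -0.3247], [0.4948, -0.1195]] mean [ 0.5859 -0.2241]
  len 0.2038 ang -90.91
  len 0.1897 ang 179.04
  len 0.2053 ang 88.31
  len 0.1869 ang -1.43
N [[0.653, -0.1467], [0.6496, -0.2938], [0.5443, -0.2922], [0.5468, -0.1443]] mean [ 0.5984 -0.2192]
  len 0.1472 ang -91.31
  len 0.1053 ang 179.10
  len 0.1479 ang 89.02
  len 0.1062 ang -1.32
F [[0.6626, -0.1346], [0.6556, -0.3149]] mean [ 0.6591 -0.2247]
  len 0.1805 ang -92.22
  len 0.1805 ang 87.78
J [[0.5095, -0.1326], [0.5061, -0.2224], [0.5324, -0.2231], [0.5307, -0.313]] mean [ 0.5197 -0.2228]
  len 0.0898 ang -92.18
  len 0.0263 ang -1.60
  len 0.0899 ang -91.06
  len 0.1816 ang 96.71
```

The picture shows the tray panel at about (363,188), with the thin rail and wide gap at the +y (left) end and the thick rail on the right. Checked against the given sizes, the cabinet comes out at 0.189 x 0.240 m with yaw about 5.3°. The handle's middle is at (0.525, 0.219), 167 mm in front of the cabinet centre. Now I'll move above the handle.

```bash
python3 -m pendant '[[29,-32,0,-0.95,1],[29,-32,0,-0.95,0.6],[29,-32,0,-0.95,0.35],[29,-32,0,-0.95,0.35],[29,-32,0,-0.95,0.35],[29,-32,0,-0.95,0.35],[29,-32,0,-0.95,0.35],[29,-32,0,-0.95,0.35],[29,-32,0,-0.95,0.35],[29,-32,0,-0.95,0.35],[29,-32,0,-0.95,0.35],[29,-28,0,-0.9,0.35]]' 20
python3 -m pendant '[[0,0,-40,0,0.35],[0,0,-35,0,0.35],[0,0,0,0,0.35]]'
python3 - <<'E'
from h import *
snap('wrist','w1');snap('side','s1')
s=env.sense();print(s['position'],s['wrist_force'],s['gripper_width']);q=s['tcp_rot'];print(Ro.from_quat([q[1],q[2],q[3],q[0]]).as_matrix()[:,1])
d=load('w1');print(proj(d,[.5206,.269,.072]),proj(d,[.5298,.1691,.072]))
E
```

```text
clock: 1.35
position: [0.5257, 0.2177, 0.2248]
tcp_rot: [-0.0, 0.674, 0.739, -0.0]
wrist_force: [0.4, 0.5, 0.4]
gripper_width: 0.351
clock: 1.65
position: [0.5224, 0.2183, 0.1461]
tcp_rot: [-0.002, 0.673, 0.74, -0.003]
wrist_force: [0.0, -0.5, -0.4]
gripper_width: 0.352
[0.52463791 0.21952896 0.15032321] [ 0.74121691 -0.00122859  1.03113423] 0.34772547489213573
[ 0.99543339  0.09545237 -0.00110072]
[326.78847502 148.03994783] [325.90451463 266.21421599]
```

View pics/w1.png

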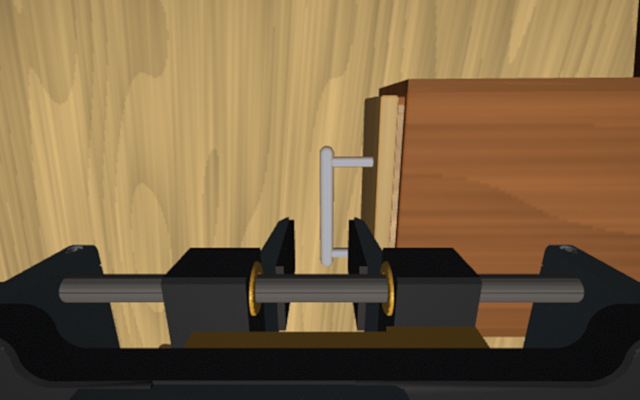

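View pics/s1.png

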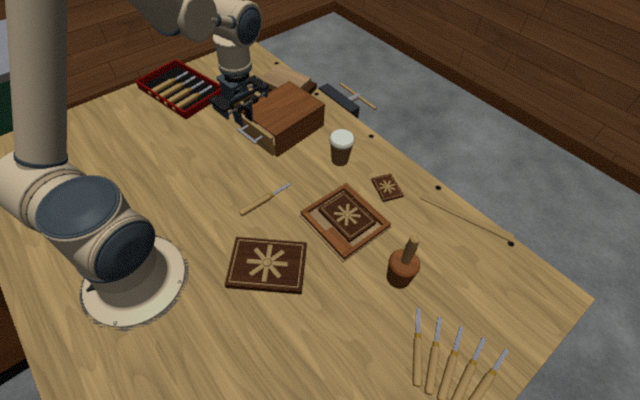

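The wrist view shows the bar from (326,148) to (327,266), which matches the measured points projected into it. Next I'll descend and grip.

```bash
python3 -m pendant '[[0,0,-30,0,0.35],[0,0,-30,0,0.35],[0,0,-26,0,0.35],[0,0,0,0,0.35],[0,0,0,0,0],[0,0,0,0,0],[0,0,0,0,0],[0,0,0,0,0],[0,0,0,0,0]]' 25
python3 -m pendant '[[-10,-1,0,0,0],[-20,-2,0,0,0],[-20,-2,0,0,0],[-20,-2,0,0,0],[-20,-2,0,0,0],[-20,-2,0,0,0],[-20,-2,0,0,0],[-15,-1,0,0,0],[-5,-1,0,0,0],[0,0,0,0,0],[0,0,0,0,0]]'
python3 - <<'E'
from h import *
snap('top','t2');snap('side','s2');print(env.sense()['position'])
E
```

```text
clock: 2.65
position: [0.5258, 0.2199, 0.0656]
tcp_rot: [0.001, 0.673, 0.74, 0.001]
wrist_force: [-1.0, 0.3, 12.4]
gripper_width: 0.116
clock: 3.75
position: [0.3814, 0.2059, 0.0658]
tcp_rot: [0.004, 0.672, 0.74, 0.005]
wrist_force: [25.2, -8.6, -0.0]
gripper_width: 0.112
[0.3813456  0.20586577 0.0658028 ]
```

View pics/t2.png

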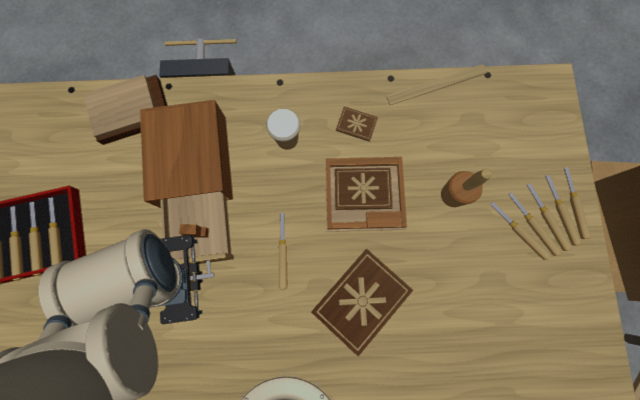

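The drawer is about 145 mm open, and the block is visible in it at about (193,230). Now I'll release, rise and look.

```bash
python3 -m pendant '[[0,0,0,0,0.35],[0,0,0,0,0.35],[0,0,0,0,0.35],[0,0,20,0,0.35],[0,0,40,0,0.35],[0,0,45,0,0.6],[0,0,45,0,0.6],[0,-25,0,0,0.6],[0,-25,0,0,0.6],[0,0,0,0,0.6]]'
python3 - <<'E'
from h import *
snap('top','t3');snap('side','s3');snap('wrist','w3');print(env.sense()['position'],env.sense()['wrist_force'])
im=load('t3')['img'][:,:,::-1]
cv2.imwrite('pics/t3c.png',cv2.resize(im[180:280,140:260],None,fx=6,fy=6,interpolation=cv2.INTER_CUBIC))
E
```

```text
clock: 4.85
position: [0.3741, 0.1527, 0.2143]
tcp_rot: [0.0, 0.673, 0.74, -0.0]
wrist_force: [-0.2, -0.2, -0.5]
gripper_width: 0.6
[0.37459747 0.15469018 0.21391798] [ 0.28862901 -0.22735029  0.07653419]
```

View pics/t3c.png

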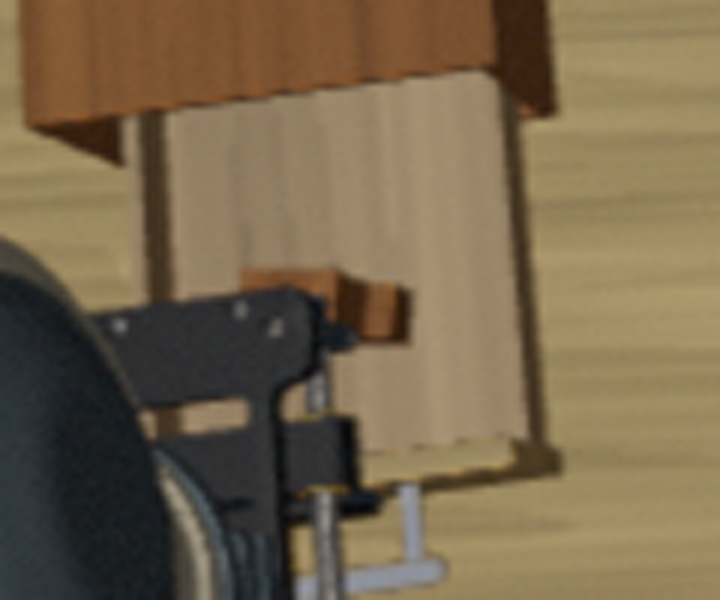

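View pics/w3.png

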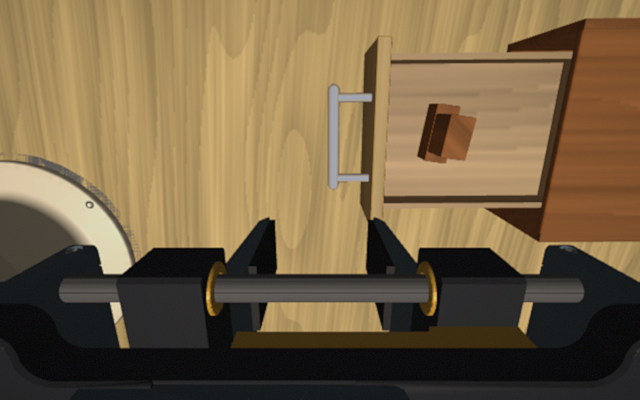

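View pics/s3.png

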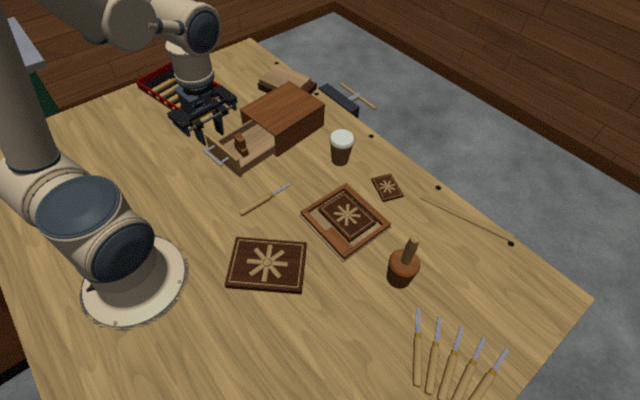

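Run:
```python
from h import *
im=load('w3')['img'][:,:,::-1]
cv2.imwrite('pics/w3c.png',cv2.resize(im[90:175,400:500],None,fx=7,fy=7,interpolation=cv2.INTER_CUBIC))
```

```text
(no output)
```

View pics/w3c.png

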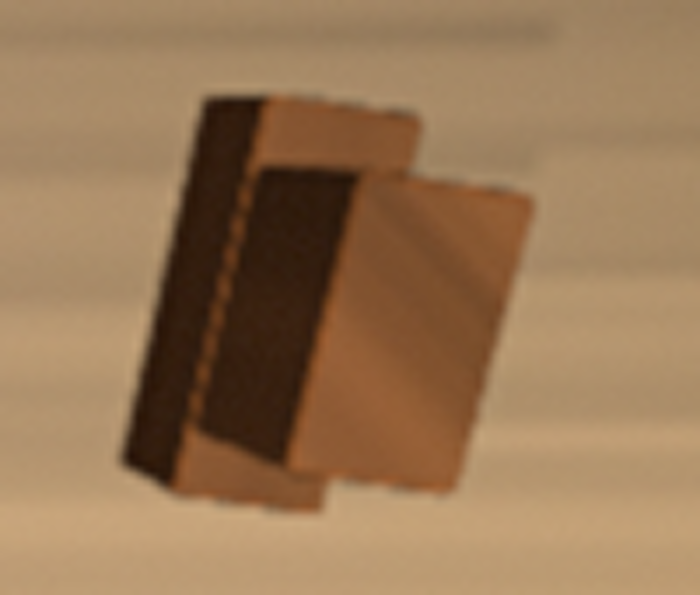

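Run:
```python
from h import *
d=load('w3')
def P(x,y,z): return onz(d,(x+.5)/7-.5+400,(y+.5)/7-.5+90,z)
for z,pts in [(.086,[(361,173),(534,195),(460,492),(288,468)]),(.046,[(268,97),(422,116),(322,512),(176,488)])]:
    L=np.array([P(*p,z) for p in pts])[:,:2]; print(L.round(4).tolist(),L.mean(0).round(4))
    for i in range(4):
        v=L[(i+1)%4]-L[i]; print('  len %.4f ang %.2f'%(np.hypot(*v),np.degrees(np.arctan2(v[1],v[0]))))
print(env.sense()['position'])
```

```text
[[0.4841, 0.2391], [0.507, 0.2385], [0.5062, 0.1994], [0.4825, 0.2005]] [0.495  0.2194]
  len 0.0229 ang -1.54
  len 0.0391 ang -91.18
  len 0.0238 ang 177.51
  len 0.0387 ang 87.59
[[0.4846, 0.249], [0.5076, 0.2485], [0.5052, 0.1895], [0.4821, 0.1911]] [0.4949 0.2195]
  len 0.0230 ang -1.29
  len 0.0590 ang -92.36
  len 0.0231 ang 176.12
  len 0.0580 ang 87.48
[0.37459747 0.15469018 0.21391798]
```

The block's top face (corners at about (451,114) to (465,160)) gives centre (0.495, 0.2195), yaw about −2.3° and size 23.5 x 39 mm. Its foot gives the same centre. I'll approach and look once before descending.

```bash
python3 -m pendant '[[30,16,0,-0.65,0.6],[40,20,0,-0.65,0.6],[35,20,0,0,0.6],[15,9,0,0,0.6],[0,0,-30,0,0.6],[0,0,-30,0,0.6],[0,0,0,0,0.6],[0,0,0,0,0.6]]' 40
python3 - <<'E'
from h import *
snap('wrist','w4');snap('side','s4');snap('top','t4')
s=env.sense();print(s['position'],s['wrist_force']);q=s['tcp_rot'];print(Ro.from_quat([q[1],q[2],q[3],q[0]]).as_matrix()[:,1])
im=load('s4')['img'][:,:,::-1]
cv2.imwrite('pics/s4c.png',cv2.resize(im[60:190,150:330],None,fx=4,fy=4,interpolation=cv2.INTER_CUBIC))
E
```

```text
clock: 5.8
position: [0.4945, 0.22, 0.1541]
tcp_rot: [-0.0, 0.721, 0.693, -0.001]
wrist_force: [-0.2, 0.2, 1.2]
gripper_width: 0.598
[0.49548338 0.21995138 0.15536597] [ 0.19179151  0.39444498 -0.48157062]
[ 0.99917743 -0.04050345  0.00198094]
```

View pics/w4.png

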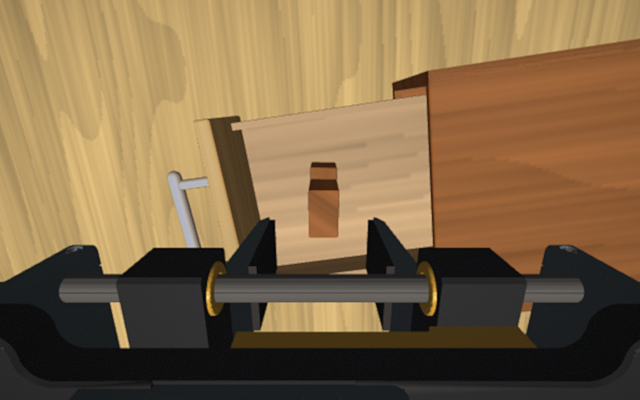

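View pics/s4c.png

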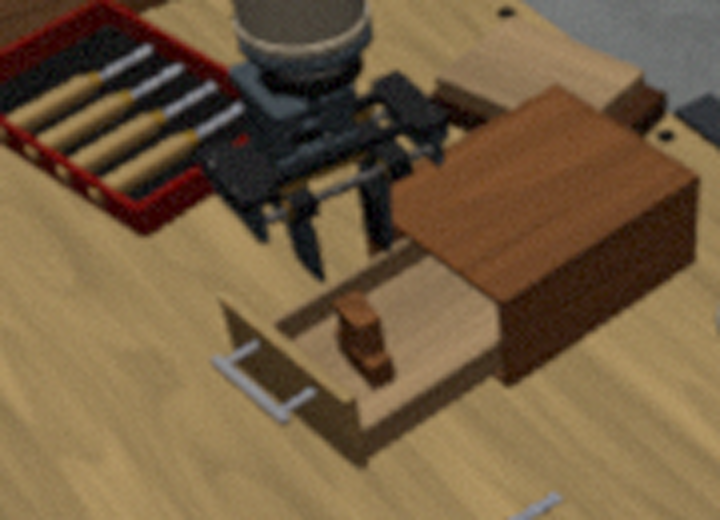

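Run:
```python
from h import *
d=load('w4')
L=[onz(d,u,v,.086)[:2] for u,v in [(309,189),(339,190),(338.5,237),(309,237)]]
print(np.round(L,4).tolist(),np.mean(L,0))
```

```text
[[0.4851, 0.2404], [0.5081, 0.2386], [0.5067, 0.1994], [0.483, 0.2004]] [0.49572073 0.21970426]
```

The second view agrees to within 1 mm, so I'll descend and grip.

```bash
python3 -m pendant '[[0,0,-30,0,0.6],[0,0,-30,0,0.6],[0,0,-22,0,0.6],[0,0,-10,0,0.6],[0,0,0,0,0.6],[0,0,0,0,0.1],[0,0,0,0,0.1],[0,0,0,0,0.1],[0,0,0,0,0.1],[0,0,0,0,0.1],[0,0,0,0,0.1]]' 50
python3 -m pendant '[[0,0,10,0,0.1],[0,0,30,0,0.1],[0,0,40,0,0.1],[0,0,40,0,0.1],[0,0,0,0,0.1],[0,0,0,0,0.1]]'
```

```text
clock: 7.05
position: [0.4951, 0.2195, 0.0624]
tcp_rot: [0.0, 0.721, 0.693, 0.0]
wrist_force: [-0.6, -0.8, 6.9]
gripper_width: 0.262
clock: 7.65
position: [0.4951, 0.2196, 0.1831]
tcp_rot: [0.0, 0.721, 0.693, 0.001]
wrist_force: [-0.5, 1.1, -1.3]
gripper_width: 0.262
```

The grip width is 0.262, or 23.8 mm, so the block is held. Moving over the tray for a close look.

```bash
python3 -m pendant '[[0,-25,20,0,0.1],[5,-40,10,0,0.1],[8,-45,0,0,0.1],[8,-45,0,0,0.1],[8,-45,0,0,0.1],[8,-45,0,0,0.1],[8,-45,0,0,0.1],[8,-45,0,0,0.1],[8,-45,0,0,0.1],[8,-45,0,0,0.1],[6,-40,0,0,0.1],[0,-35,0,0,0.1]]'
python3 -m pendant '[[0,-10,0,0,0.1],[0,0,0,0,0.1],[0,0,0,0,0.1]]'
python3 - <<'E'
from h import *
snap('wrist','w5');snap('side','s5')
s=env.sense();print(s['position'],s['wrist_force'])
E
```

```text
clock: 8.85
position: [0.5694, -0.2825, 0.2102]
tcp_rot: [-0.001, 0.722, 0.692, -0.0]
wrist_force: [0.9, 0.3, -0.9]
gripper_width: 0.257
clock: 9.15
position: [0.5694, -0.2893, 0.2111]
tcp_rot: [-0.001, 0.721, 0.693, -0.0]
wrist_force: [-0.2, -0.6, -0.9]
gripper_width: 0.261
[ 0.56972242 -0.28898512  0.21164914] [ 0.35501754 -0.07537818 -0.87180858]
```

View pics/w5.png

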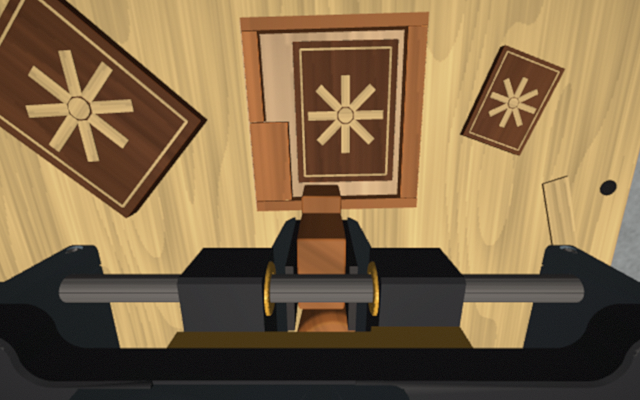

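View pics/s5.png

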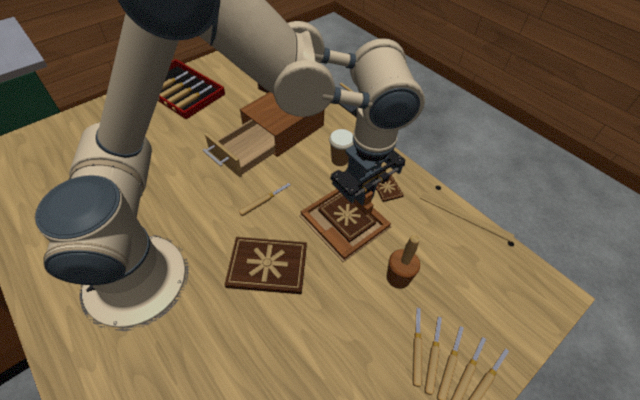

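The wrist view shows the tray with its medium panel at (345,115), between a bigger panel at (80,107) and a smaller one at (513,102). The gap is beside the thin rail at the top left, around (277,80), and the thick rail is at (271,160). Enlarging.

Run:
```python
from h import *
im=load('w5')['img'][:,:,::-1]
cv2.imwrite('pics/w5c.png',cv2.resize(im[5:155,235:435],None,fx=4,fy=4,interpolation=cv2.INTER_CUBIC))
cv2.imwrite('pics/w5d.png',cv2.resize(im[110:215,235:435],None,fx=4,fy=4,interpolation=cv2.INTER_CUBIC))
```

```text
(no output)
```

View pics/w5c.png

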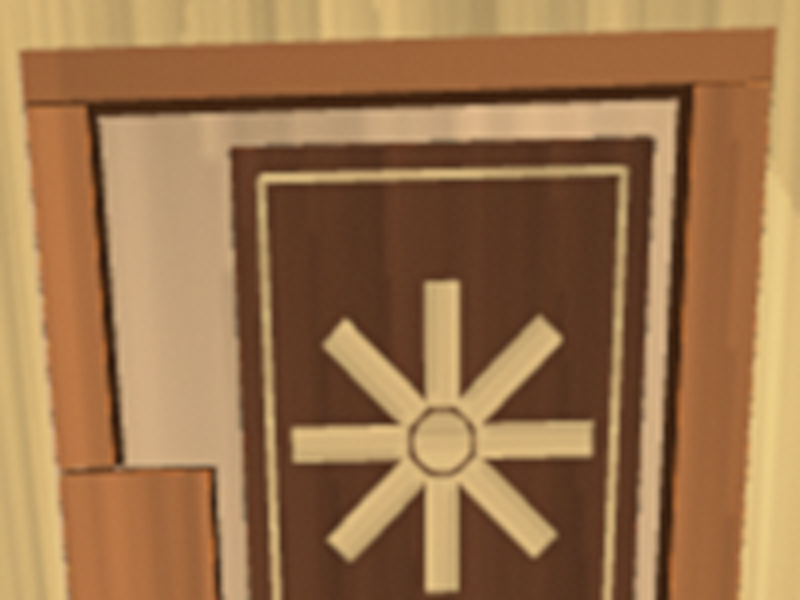

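View pics/w5d.png

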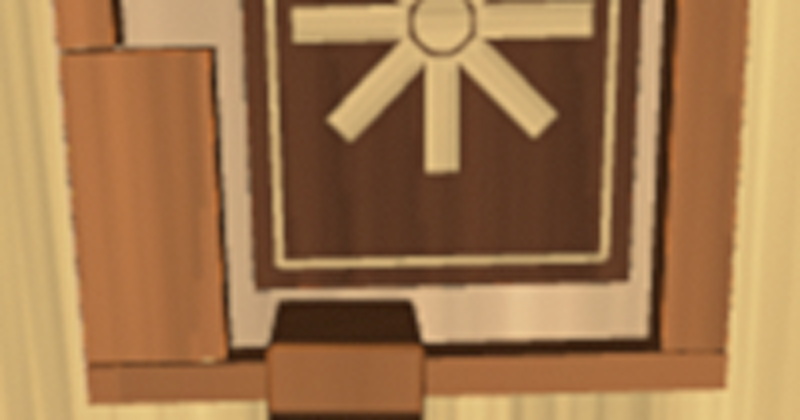

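```bash
cat > m5.py <<'E'
from h import *
d=load('w5')
def P(x,y,oy,z): return onz(d,(x+.5)/4-.5+235,(y+.5)/4-.5+oy,z)[:2]
def show(n,L):
    L=np.array(L); print(n,L.round(4).tolist(),L.mean(0).round(4))
    for i in range(len(L)-(len(L)==2)):
        v=L[(i+1)%len(L)]-L[i]; print('  len %.4f ang %.2f'%(np.hypot(*v),np.degrees(np.arctan2(v[1],v[0]))))
T=[P(22,52,5,.024),P(775,30,5,.024),P(725,386,110,.024),P(88,403,110,.024)]
F=[P(692,88,5,.024),P(662,350,110,.024)]
th=[P(90,105,5,.024),P(117,465,5,.024)]
tk=[P(215,467,5,.024),P(228,358,110,.024)]
N=[P(232,150,5,.022),P(653,140,5,.022),P(628,280,110,.022),P(258,290,110,.022)]
for n,L in zip(['T','F','thin','thick','panel'],[T,F,th,tk,N]): show(n,L)
T=np.array(T);a=np.radians(-1.5)
N=np.array(N);th=np.array(th);F=np.array(F);tk=np.array(tk)
o=F.mean(0); R=np.array([[np.cos(a),-np.sin(a)],[np.sin(a),np.cos(a)]])
for n,L in zip(['F','thin','thick','panel'],[F,th,tk,N]): print(n,((L-o)@R).round(4).tolist())
E
python3 m5.py
```

```text
T [[0.4935, -0.1191], [0.6825, -0.1222], [0.6793, -0.3264], [0.4896, -0.3241]] [ 0.5862 -0.223 ]
  len 0.1890 ang -0.92
  len 0.2043 ang -90.89
  len 0.1898 ang 179.29
  len 0.2050 ang 88.89
F [[0.6623, -0.1343], [0.6603, -0.3145]] [ 0.6613 -0.2244]
  len 0.1802 ang -90.63
thin [[0.5094, -0.1318], [0.508, -0.2208]] [ 0.5087 -0.1763]
  len 0.0890 ang -90.95
thick [[0.5348, -0.2225], [0.5323, -0.3118]] [ 0.5336 -0.2671]
  len 0.0893 ang -91.62
panel [[0.5447, -0.1433], [0.6532, -0.1455], [0.6502, -0.2934], [0.5423, -0.292]] [ 0.5976 -0.2186]
  len 0.1085 ang -1.16
  len 0.1479 ang -91.15
  len 0.1080 ang 179.26
  len 0.1487 ang 89.07
F [[-0.0014, 0.0901], [0.0014, -0.0901]]
thin [[-0.1542, 0.0886], [-0.1534, -0.0004]]
thick [[-0.1264, -0.0014], [-0.1266, -0.0907]]
panel [[-0.1187, 0.078], [-0.0101, 0.0787], [-0.0092, -0.0692], [-0.1172, -0.0707]]
```

The measurements fit the given sizes: the panel is 108 x 148 mm, the near gap at the thin end is 35 mm (x 0.509 to 0.544), the fence gap is about 9 mm and the tray yaw is about −1°. The block's target is (0.5265, −0.185) at yaw −1°. I'll go above it and check.

```bash
python3 -m pendant '[[-10,25,0,0.22,0.1],[-15,35,0,0,0.1],[-13,30,0,0,0.1],[-5,14,0,0,0.1],[0,0,-30,0,0.1],[0,0,-40,0,0.1],[0,0,-40,0,0.1],[0,0,0,0,0.1],[0,0,0,0,0.1]]' 60
python3 - <<'E'
from h import *
P=[]
for i in range(3): snap('wrist','w6');P.append(env.sense()['position'])
snap('side','s6');snap('top','t6')
s=env.sense();print(np.array(P),s['wrist_force']);q=s['tcp_rot'];print(Ro.from_quat([q[1],q[2],q[3],q[0]]).as_matrix()[:,1:])
im=load('t6')['img'][:,:,::-1]
cv2.imwrite('pics/t6c.png',cv2.resize(im[130:255,290:430],None,fx=4,fy=4,interpolation=cv2.INTER_CUBIC))
im=load('s6')['img'][:,:,::-1]
cv2.imwrite('pics/s6c.png',cv2.resize(im[120:270,280:430],None,fx=4,fy=4,interpolation=cv2.INTER_CUBIC))
E
```

```text
clock: 10.15
position: [0.527, -0.1862, 0.1025]
tcp_rot: [-0.0, 0.713, 0.701, -0.0]
wrist_force: [-0.0, -0.4, 0.2]
gripper_width: 0.261
[[ 0.52772155 -0.18665277  0.10348798]
 [ 0.52801572 -0.18689809  0.10391516]
 [ 0.52800678 -0.18694561  0.1039619 ]] [-0.50798332  0.08675944 -0.76166369]
[[ 0.99984265  0.0025174 ]
 [-0.01755685 -0.0011994 ]
 [ 0.00253807 -0.99999611]]
```

View pics/w6.png

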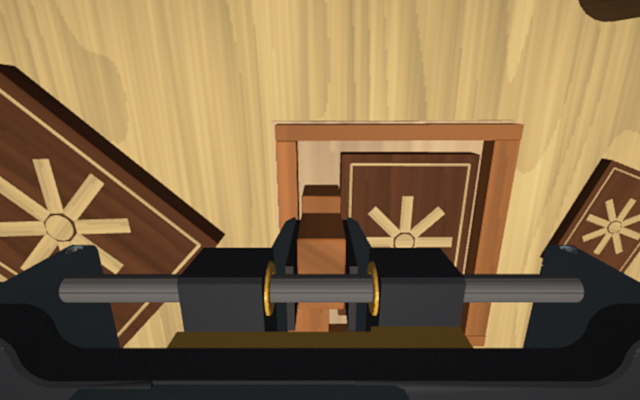

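View pics/s6c.png

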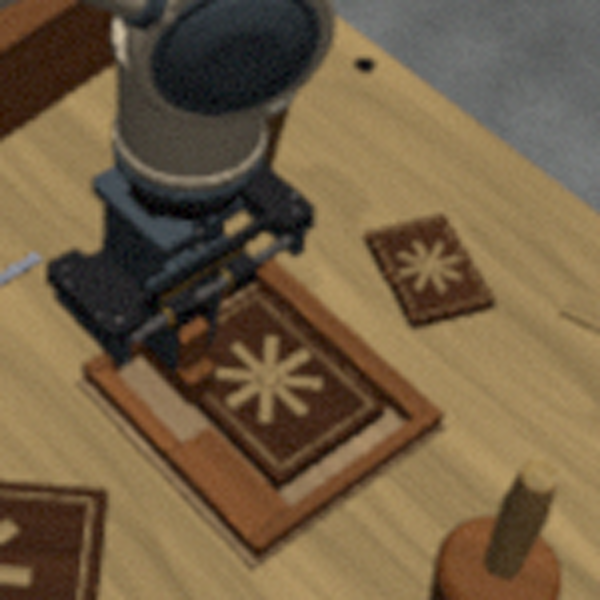

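View pics/t6c.png

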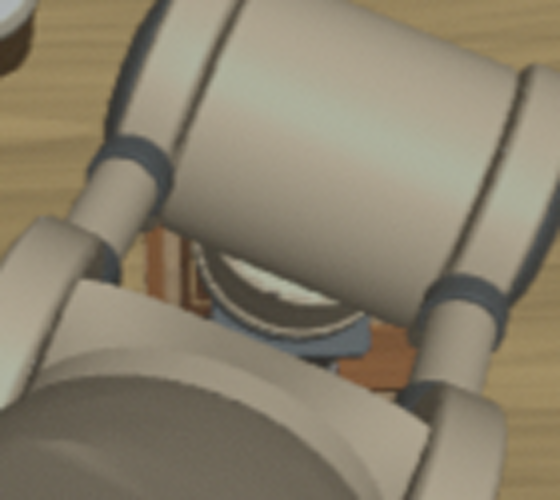

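```bash
python3 -m pendant '[[-1,1,-15,0,0.1],[0,0,-10,0,0.1],[0,0,0,0,0.1],[0,0,0,0,0.1]]'
python3 - <<'E'
from h import *
snap('wrist','w7');print(env.sense()['position'],env.sense()['wrist_force'])
im=load('w7')['img'][:,:,::-1]
cv2.imwrite('pics/w7c.png',cv2.resize(im[110:270,240:400],None,fx=5,fy=5,interpolation=cv2.INTER_CUBIC)[:600])
E
```

```text
clock: 10.8
position: [0.5259, -0.1856, 0.0772]
tcp_rot: [-0.0, 0.713, 0.701, -0.0]
wrist_force: [0.5, 0.2, -0.4]
gripper_width: 0.259
[ 0.52605494 -0.18566227  0.07735817] [ 0.54661841 -0.12008208  0.12915981]
```

View pics/w7c.png

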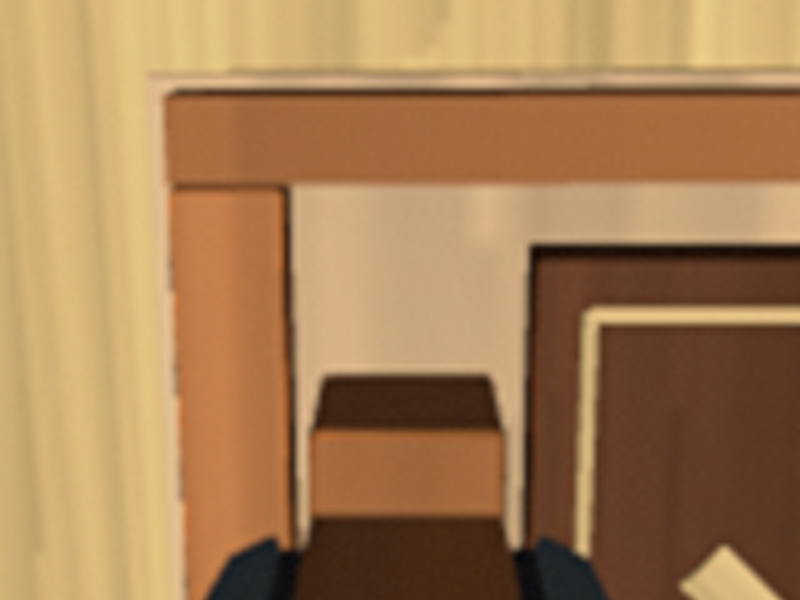

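The foot's lower edge spans crop columns 325 to 490, with the rail at 297 and the panel at 527, so there is about 4 to 5 mm clearance on each side. Lowering it into the gap.

```bash
python3 -m pendant '[[0.5,0,-8,0,0.1],[0,0,-8,0,0.1],[0,0,-7,0,0.1],[0,0,0,0,0.1],[0,0,0,0,0.1]]'
python3 - <<'E'
from h import *
snap('wrist','w8');s=env.sense();print(s['position'],s['wrist_force'])
im=load('w8')['img'][:,:,::-1]
cv2.imwrite('pics/w8c.png',cv2.resize(im[130:270,240:420],None,fx=4,fy=4,interpolation=cv2.INTER_CUBIC)[:600])
E
```

```text
clock: 11.35
position: [0.5261, -0.1854, 0.0534]
tcp_rot: [-0.0, 0.713, 0.701, -0.0]
wrist_force: [-0.9, -0.1, -1.0]
gripper_width: 0.263
[ 0.52612623 -0.18544633  0.0535906 ] [-0.39478408 -0.37718615 -0.48567252]
```

View pics/w8c.png

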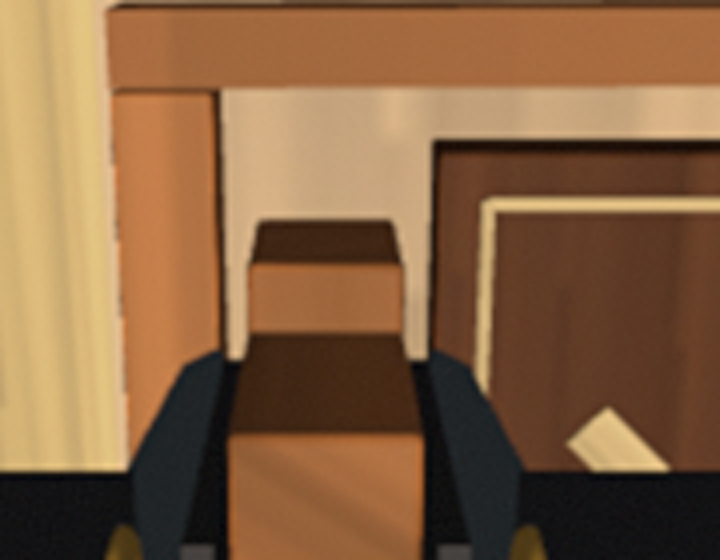

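The foot is down in the gap with no contact force. Now I'll push toward the fence.

```bash
python3 -m pendant '[[2,0,0,0,0.1],[2,0,0,0,0.1],[2,0,0,0,0.1],[2,0,0,0,0.1],[2,0,0,0,0.1],[0,0,0,0,0.1],[0,0,0,0,0.1]]'
python3 -m pendant '[[1,0,0,0,0.1],[1,0,0,0,0.1],[1,0,0,0,0.1],[0,0,0,0,0.1],[0,0,0,0,0.1]]'
python3 -m pendant '[[1,0,0,0,0.1],[1,0,0,0,0.1],[0,0,0,0,0.1],[0,0,0,0,0.1]]'
```

```text
clock: 12.1
position: [0.5365, -0.1856, 0.0539]
tcp_rot: [0.0, 0.713, 0.701, 0.0]
wrist_force: [0.5, 0.0, -0.7]
gripper_width: 0.261
clock: 12.6
position: [0.5394, -0.1855, 0.0539]
tcp_rot: [0.0, 0.713, 0.701, 0.0]
wrist_force: [-0.3, -0.2, -1.1]
gripper_width: 0.262
clock: 13.0
position: [0.5405, -0.1855, 0.0537]
tcp_rot: [-0.001, 0.713, 0.701, -0.0]
wrist_force: [-6.0, -2.2, -0.1]
gripper_width: 0.26
```

```bash
python3 -m pendant '[[1,0,0,0,0.1],[0,0,0,0,0.1],[0,0,0,0,0.1]]'
python3 -m pendant '[[1,0,0,0,0.1],[0,0,0,0,0.1],[0,0,0,0,0.1]]'
python3 - <<'E'
from h import *
snap('wrist','w9');snap('side','s9');s=env.sense();print(s['position'],s['wrist_force'],s['wrist_torque'])
im=load('w9')['img'][:,:,::-1]
cv2.imwrite('pics/w9c.png',cv2.resize(im[110:350,280:520],None,fx=2.5,fy=2.5,interpolation=cv2.INTER_CUBIC)[:600])
im=load('s9')['img'][:,:,::-1]
cv2.imwrite('pics/s9c.png',cv2.resize(im[170:270,290:400],None,fx=6,fy=6,interpolation=cv2.INTER_CUBIC))
E
```

```text
clock: 13.3
position: [0.5408, -0.1854, 0.0536]
tcp_rot: [-0.001, 0.713, 0.701, -0.001]
wrist_force: [-9.3, -1.9, 1.6]
gripper_width: 0.259
clock: 13.6
position: [0.5409, -0.1852, 0.0534]
tcp_rot: [-0.002, 0.713, 0.701, -0.001]
wrist_force: [-14.1, -3.7, 3.5]
gripper_width: 0.26
[ 0.54091598 -0.18522046  0.05338263] [-13.34453339  -4.23356102   3.39550009] [-0.81169404  2.78366561 -0.17332278]
```

View pics/w9c.png

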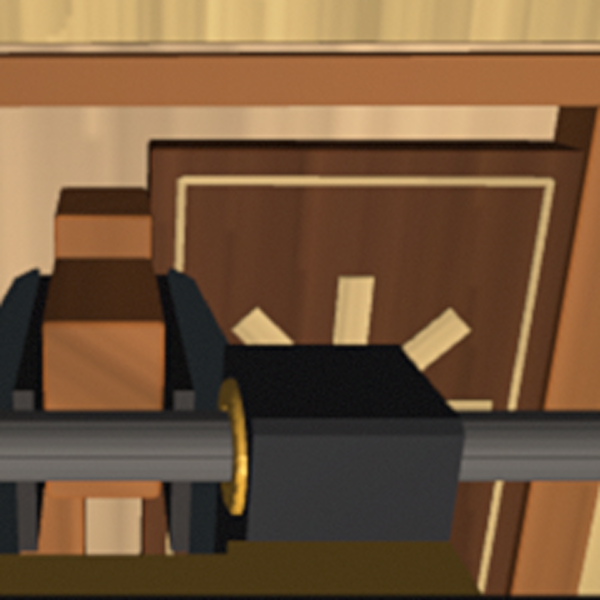

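View pics/s9c.png

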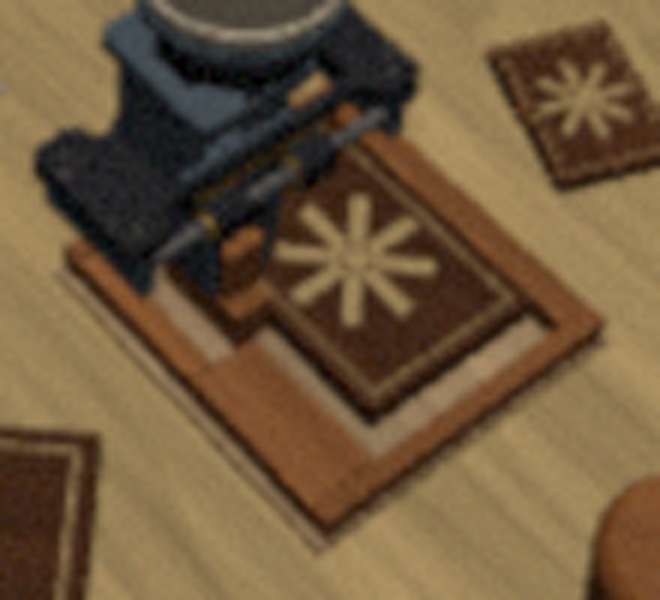

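The push meets a stop after about 15 mm of travel, which was expected. I'll check flushness at both far corners.

Run:
```python
from h import *
im=load('w9')['img'][:,:,::-1]
cv2.imwrite('pics/w9d.png',cv2.resize(im[150:350,460:540],None,fx=6,fy=3,interpolation=cv2.INTER_CUBIC))
im=load('s9')['img'][:,:,::-1]
cv2.imwrite('pics/s9d.png',cv2.resize(im[190:245,340:400],None,fx=10,fy=10,interpolation=cv2.INTER_CUBIC))
```

```text
(no output)
```

View pics/w9d.png

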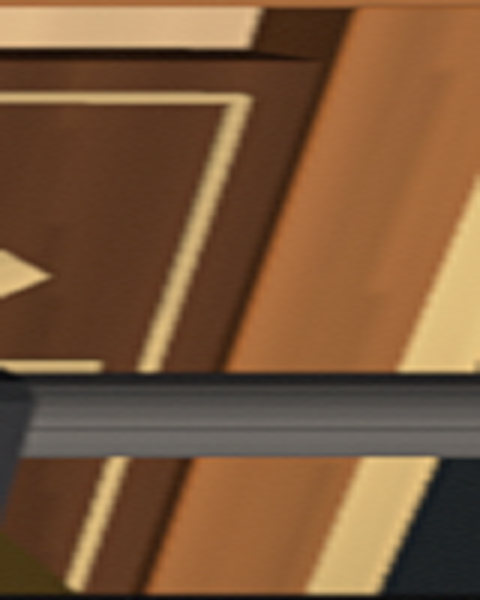

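View pics/s9d.png

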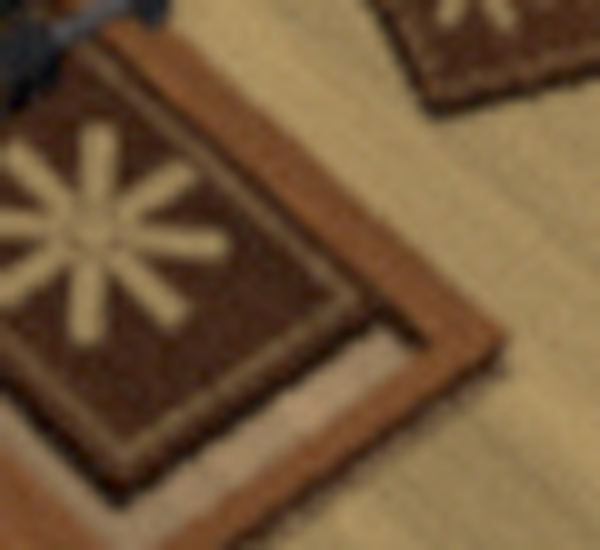

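Run:
```python
from h import *
d=load('w9')
def P(x,y,z): return onz(d,(x+.5)/6-.5+460,(y+.5)/3-.5+150,z)[:2]
a=[P(252,97,.022),P(90,590,.022)];b=[P(354,10,.024),P(146,592,.024)]
for L in (a,b): v=L[1]-L[0];print(np.round(L,4),np.degrees(np.arctan2(v[1],v[0])))
e=load('s9')
def Q(x,y,z): return onz(e,(x+.5)/10-.5+340,(y+.5)/10-.5+190,z)[:2]
a=[Q(100,50,.022),Q(355,295,.022)];b=[Q(190,100,.024),Q(425,330,.024)]
c=[Q(355,295,.022),Q(122,450,.022)]
for L in (a,b,c): v=L[1]-L[0];print(np.round(L,4),np.degrees(np.arctan2(v[1],v[0])))
```

```text
[[ 0.6559 -0.1527]
 [ 0.6543 -0.2804]] -90.70493664868604
[[ 0.6624 -0.134 ]
 [ 0.6602 -0.2793]] -90.88490587077207
[[ 0.6576 -0.166 ]
 [ 0.6535 -0.2858]] -91.95393895292528
[[ 0.665  -0.2   ]
 [ 0.6598 -0.3093]] -92.735592796928
[[ 0.6535 -0.2858]
 [ 0.5591 -0.2818]] 177.58610475972264
```

The panel edge and fence are parallel to within 0.2°, and the distance from inlay to fence is 6.2 and 5.9 mm at the two ends, so it is flush. Pressing a bit more firmly.

```bash
python3 -m pendant '[[1,0,0,0,0.1],[1,0,0,0,0.1],[0,0,0,0,0.1],[0,0,0,0,0.1],[0,0,0,0,0.1]]' 60
python3 -m pendant '[[0,0,0,0,0.1],[0,0,0,0,0.1],[0,0,0,0,0.1],[0,0,0,0,0.1],[0,0,0,0,0.1],[0,0,0,0,0.1]]'
python3 - <<'E'
from h import *
snap('wrist','w10');snap('side','s10');s=env.sense();print(s['position'],s['wrist_force'])
im=load('w10')['img'][:,:,::-1]
cv2.imwrite('pics/w10d.png',cv2.resize(im[110:350,280:540],None,fx=2.5,fy=2.5,interpolation=cv2.INTER_CUBIC))
E
```

```text
clock: 14.2
position: [0.5411, -0.185, 0.053]
tcp_rot: [-0.003, 0.713, 0.701, -0.002]
wrist_force: [-21.4, -5.6, 6.7]
gripper_width: 0.262
clock: 14.8
position: [0.5411, -0.185, 0.0531]
tcp_rot: [-0.003, 0.713, 0.701, -0.002]
wrist_force: [-22.1, -4.3, 7.2]
gripper_width: 0.259
[ 0.54109804 -0.18495413  0.05306094] [-21.37943421  -5.2772069    7.29806875]
```

View pics/w10d.png

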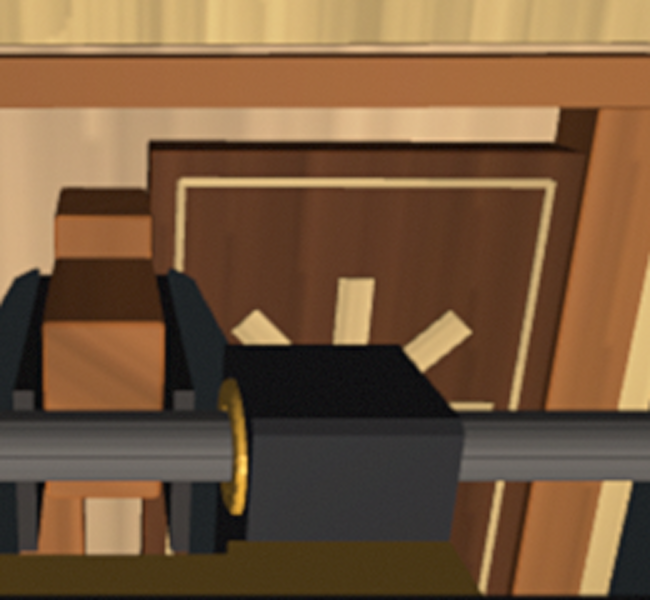

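View pics/s10.png

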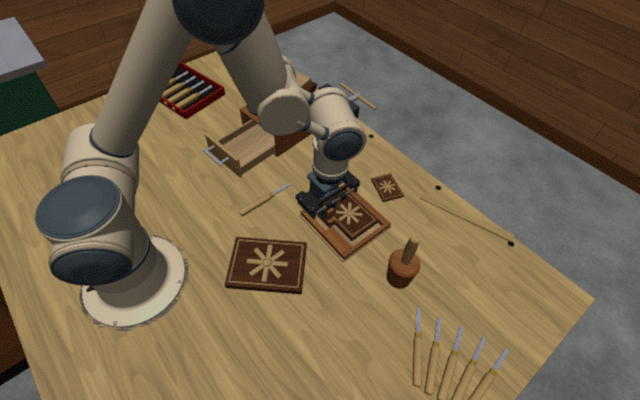

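The block is upright in the gap, the panel is still seated on the fence, the push is steady at 21 to 22 N, and the bystanders haven't moved. Handing in.

```bash
python3 -c "
from rig import env
print(env.sign_off()); s=env.sense(); print(s['clock'],s['position'],s['wrist_force'])"
```

```text
the job is handed in; nothing more can be done
None
the job is handed in; nothing more can be done
```

The job is done and handed in at about 15 s of the 58 s allowed. I pulled the drawer open about 145 mm by its handle, lifted the block out and stood it in the wide gap beside the thin rail, with its foot about 1–2 mm above the tray floor. I then pushed the panel about 9 mm to the fence and finished with the block still gripped and pressing.

**Last checks before hand-in:**
- **Push:** it held steady at 21–22 N, with about 5 N sideways and 7 N upward.
- **Grip:** the jaws read about 24 mm, the block's thickness.
- **Flushness:** in the wrist view just before the final firmer push, the panel edge and fence were parallel to within 0.2°. The inlay-to-fence distance was 6.2 mm at one end and 5.9 mm at the other.
- **Bystanders:** the cup, gouge and mallet were not approached. The gouge and mallet look unmoved in the last side view; the arm hides the cup there.

**Disagreements:**
- The side view put the panel and fence 0.8° apart, from coarser pixels and with the +y far corner hidden by the gripper. I relied on the wrist view instead, which does not show the −y far corner itself.
- The block stood about 79 mm behind the drawer front when I gripped it, not the 60–70 mm given. It probably slid a little while the drawer was being pulled open.

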